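# Close the specimen transport canister by feel for its thread starts

### The arm

A 6-joint arm with a two-finger parallel gripper is mounted at the origin on a cart in front of the work surface, level with it; the furniture and walls round the work are solid. World frame = base frame: x ahead of the robot, y to its left, z up, the work surface at z = 0. Lengths are in mm, angles in rad, forces in N, time in s.
With the tool pointing down it reaches from about 400 to 925 mm from the base axis. Payload 12.5 kg.
Tool frame: the origin (TCP) lies midway between the tips of the shut fingers; the grasp point (between the pads) lies 19 mm behind it; z points along the fingers, y is the line along which they close (so a half turn about z gives the same grasp; the last joint's range is limited). The gripper opens to 95 mm and grips with 3 to 60 N. Pads are 20 mm wide; open, the fingers measure 119 mm over their backs; the gripper's body (75 mm by 180 mm) begins 59 mm behind the grasp point.
Start: joints at [1.048, 0.491, 1.559, -0, 1.092, -0.106], TCP at [253.009, 571.519, 214.661] pointing down, gripper open.
Joint ranges: [-3.1, 3.1], [-0.84, 2.19], [0.05, 2.79], [-1.13, 4.28], [0.06, 2.93], [-2.69, 2.69]. Speed limits (rad/s): [2.22, 2.22, 2.79, 3.14, 3.14, 3.14].

### API

Orientations are given as [roll, pitch, yaw] about the fixed x, y, z axes, in that order (R = Rz(yaw) Ry(pitch) Rx(roll)).
In Python, from cell import state, viewer, env, models gives the robot as it stands. The module is installed in compiled form; this text tells all that it offers.
- The arm moves only by the tool arm_command, never from a script. Its argument "rows" is a list of rows, each a list of 2 entries, a list of its own where there are three numbers: the shift along the tool's x, y, z normalised to -1 to 1, where 1 is 0.25 m, then the turn about the tool's z normalised to -1 to 1, where 1 is pi rad. A call has exactly 5 rows; each row shifts and turns the commanded pose from where the row before left it, along the tool's axes as they then stand; what a row does not reach is not made up. A row lasts 1/10 s, in which the tool goes at most 50 mm and 8.59 degrees, less where a joint would pass 70% of its speed; a pose out of reach is approached as far as the arm can. A call with a number of a shift or a turn outside -1 to 1 is refused whole. A call with a gripper value outside its range is refused whole. "claw" is the opening, from 0 (shut) to 1 (fully open), set as the call begins (left out, the last holds). The fingers move at their own pace and stop on an object; the grip force is fixed at half the most. Time passes only in rows, so rows that do not move let the fingers close, or fill a call up. It gives the time, the measured TCP pose, the force, the opening and the grip force at its end, in the units of the state.
- state(): the state, without advancing time (a new reading comes with each control period).
- viewer.read_camera(name): name is "side" or "top" or "wrist"; returns (picture, depth): 384x512x3 uint8, red, green, blue; 384x512 float32, mm along the optical axis (not along the pixel's ray), 0 where there is no reading.
- viewer.get_calibration(name): a dict with "camera_matrix" (3x3 intrinsics, pixels), "dist_coeffs" ([k1, k2, p1, p2, k3] as OpenCV has them; the pictures are not rectified), "world_to_cam" (4x4, takes a point from world to camera coordinates). Camera axes: x right, y up, looking along -z (the intrinsics and any distortion apply to the point x, -y, -z); pixel columns grow to the right and rows downward; lengths in mm; the calibration is good to about 2 mm. A picture is of the moment at which its call begins: read the wrist's pose just before it. get_calibration takes no time and is no camera call; for the wrist camera it gives the pose at the moment of the call.
- env.job_done(): hands the job in; it is judged then, once.
Trained networks look in the newest picture that a camera, given by its name, has taken for a name from the list of things; names that differ only in an ending like _2 or _b are one class to them, and where a whole thing is asked for, a point or a joint stands for the part that bears it (a point fixed in the world has none). Each returns a list of dicts, best first, with "confidence" (0 to 1); they miss things now and then, are a little off and sometimes report something else, mostly with a low value. They report only what shows in the picture. A call takes as long as a camera call.
- models.search_frame(camera, label): "position" ([x, y, z] in mm, in world coordinates, good to about 4 mm: the middle of the surface that is visible of it).
- models.mark_of(camera, label): "position" ([x, y, z] in mm, in world coordinates, good to about 4 mm: a listed point, or the origin of a listed thing).
The state is a dict: "t": time; "joints": joint angles; "qvel": joint speeds; "tau": joint torques, N m; "eef_pos": TCP position; "tcp_rot": TCP orientation; "ft_force": force on the tool from outside, world axes, zero at the start; "moment": the same for the moment, N m; "opening": opening from 0.0 (shut) to 1.0 (fully open); "grip_force": force on a finger pad.
Only numpy, scipy, OpenCV 4.12 (cv2) and the standard library are available. Lean on these libraries where they do the work, as an engineer would, in place of code of your own. Each camera call takes 0.05 s, during which the arm holds its last target. There are 200 camera calls.

### The job

A blood tube is packed in the open transport canister in the bench holder: close it with the lid that lies on the desk. Set the lid squarely on the neck, press lightly and turn it back (anticlockwise from above) until it drops past the thread starts, then turn it clockwise until it comes up against its stop. Do not force it at any time, let go of it at the end, and leave the other things where they are.

Things in the scene. Friction and masses are not known exactly. Their poses are not given: they have to be found in the camera images.
- lid_grip (a point): Loose grey plastic screw lid, round, 58 mm across, 60 g, lying top side up. On its top plate stands a bar grip 46 mm long, 16 mm wide, 22 mm high; hold it by the bar's flat long sides. This point: on the lid's axis in the middle of the bar, 11 mm above the top plate and 11 mm below the bar's top. x runs along the bar, y across it, z up.
- lid: The whole lid, origin at the centre of the skirt's lower edge, 37.7 mm below lid_grip, same axes. Skirt 23 mm deep and 52 mm wide inside; four evenly spaced lugs, 14 degrees wide and 4 mm thick, stand 5 mm inward at its lower edge. It goes over the neck's thread with 1 mm of play all round.
- mouth (a point): Centre of the open canister's mouth at the plain rim of its neck, 126 mm above the desk, z up. Neck 40 mm in diameter, rim bevelled; a springy seal ring (3 N per mm, 9 N at the end) stands 5 mm proud of the rim. lid_grip is 24.5 to 29 mm above this point with the lugs on top of the thread, 20 mm once they have dropped through the gaps, about 17 mm when closed up to the stop.
- canister: White canister, 58 mm body, clamped upright in a heavy round metal holder 120 mm across, fixed to the desk; with its neck, thread and seal ring; origin on the desk on its axis, 126 mm below mouth. Its x and y axes say nothing of where the thread starts lie. The rubber-padded jaws let it twist about 0.2 rad per N m; more than 0.8 N m or a push of 25 N is forcing.
- thread_start (a point): Point on the neck's axis 8 mm below the rim, level with the thread's upper start. Four evenly spaced right-hand runs, 50 mm across: each starts here, sinks 4.5 mm over 55 degrees clockwise and ends at an upright stop rib as high as the start; then a free gap of 28 degrees. Where the gaps lie differs each time and no measured pose tells it.
- thread_end (a point): Point on the neck's axis 21 mm below the rim, the foot of the stop ribs. Lugs on top of the runs are blocked clockwise by the ribs; turned back up to 90 degrees they climb the run (up to 4.5 mm) and drop 9 mm through the gap. Then 50 to 70 degrees clockwise (up to 0.3 N m, more once at the stop) bring them under the run to the rib; the lid then stays by itself.
- label_roll_mid (a point): Bystander: a roll of white labels lying flat, 52 mm across, 25 mm high; its centre.
- forceps_mid (a point): Bystander: steel forceps lying flat, 126 mm long, 8 mm high; their centre.
- marker_mid (a point): Bystander: a marker pen lying flat, 123 mm long, 13 mm thick; its centre.

How it is judged:
By the outcome, as a careful person would: the job done as asked, in the order asked, and still so for the second after the job is handed in, with the robot touching nothing.
It also fails if it takes over 53 s, if anything falls off the work surface, if the arm or the gripper's body presses on something with over 40 N, if the wrist force passes 120 N, or if a joint passes its speed limit or range.

## Working session

There is one attempt and no reset: what is moved stays moved. The work goes in short steps, Python scripts to look and compute and a tool call to move; the robot and the scene stay as the last step left them, time stands still between calls to the robot, and variables do not carry over. Pictures are saved under pics/ and viewed, at most 10 in all, crops included, and the job is handed in when it is done.

Besides the shell and the picture viewer there is one more tool, called after "Call:" as name(argument=value, ...), one argument or row to a line, values as JSON. arm_command: Moves the arm, as the interface text tells. Scaled input: -1 to 1 covers 0.25 m each way for a shift and pi rad each way for a turn. Its arguments: {"type":"object","properties":{"rows":{"type":"array","items":{"type":"array"}},"claw":{"type":"number"}},"required":["rows"]}

```bash
mkdir -p pics
python3 - <<'E'
from cell import state, viewer, env, models
import cv2,numpy as np
s=state();print({k:np.round(v,3) for k,v in s.items()})
ims=[]
for c in["top","side"]:
    p,d=viewer.read_camera(c);ims.append(p)
    cv2.imwrite(f"pics/{c}.png",p[:,:,::-1])
    for l in["lid_grip","lid","mouth","canister","label_roll_mid","forceps_mid","marker_mid"]:
        print(c,l,[(np.round(r["position"]),round(r["confidence"],2)) for r in models.mark_of(c,l)][:2])
E
```

```text
{'t': np.float64(0.0), 'joints': array([ 1.048,  0.492,  1.559, -0.   ,  1.092, -0.106]), 'qvel': array([-0.001,  0.001, -0.001, -0.001, -0.   ,  0.   ]), 'tau': array([-1.0000e-03, -6.1263e+01, -2.5818e+01,  6.9000e-02,  4.8000e-02,
       -0.0000e+00]), 'eef_pos': array([252.876, 571.288, 214.058]), 'tcp_rot': array([-3.14 , -0.   ,  2.725]), 'ft_force': array([-1.052,  0.205,  0.903]), 'moment': array([ 0.04 , -0.037, -0.008]), 'grip_force': np.float64(0.0), 'opening': np.float64(1.001)}
top lid_grip [(array([539., 213.,  42.]), 0.85)]
top lid [(array([535., 209.,   3.]), 0.78), (array([ 419., -167.,    8.]), 0.45)]
top mouth []
top canister [(array([537., -35.,  -0.]), 0.86)]
top label_roll_mid [(array([424.,  97.,  15.]), 0.86)]
top forceps_mid [(array([670., 241.,  10.]), 0.53)]
top marker_mid [(array([ 420., -170.,    5.]), 0.64)]
side lid_grip [(array([538., 212.,  39.]), 0.59)]
side lid [(array([538., 214.,   4.]), 0.58)]
side mouth [(array([541., -40., 127.]), 0.77)]
side canister [(array([537., -33.,   0.]), 0.71)]
side label_roll_mid [(array([426.,  96.,  12.]), 0.66)]
side forceps_mid [(array([672., 246.,   7.]), 0.5)]
side marker_mid [(array([ 421., -169.,    2.]), 0.5)]
```

View pics/top.png

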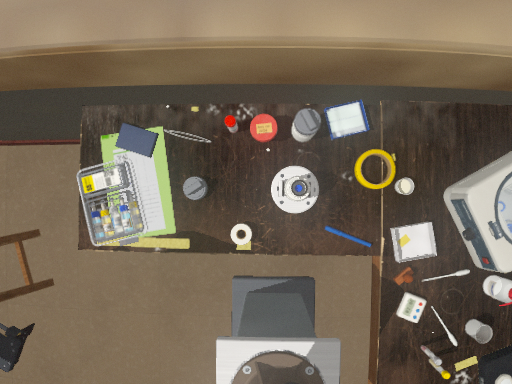

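View pics/side.png

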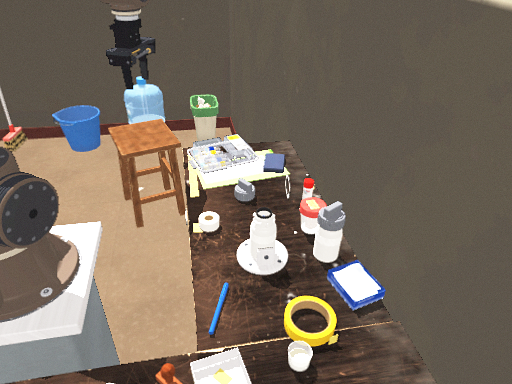

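The top view shows the lid at pixel (195,188) and the canister's mouth at about (298,188). A capped canister stands behind at (306,122). Next I'll use the depth to refine the lid, bar and rim positions.

```bash
cat > h.py <<'E'
from cell import state, viewer, env, models
import cv2,numpy as np
from scipy.spatial.transform import Rotation as Ro
def cloud(c):
    p,d=viewer.read_camera(c);k=viewer.get_calibration(c)
    v,u=np.nonzero(d>0);K=np.array(k["camera_matrix"]);z=d[v,u]
    n=cv2.undistortPoints(np.stack([u,v],1).astype(float)[:,None],K,np.array(k["dist_coeffs"]))[:,0]
    C=np.stack([n[:,0]*z,-n[:,1]*z,-z,np.ones_like(z)])
    return p,(np.linalg.inv(np.array(k["world_to_cam"]))@C)[:3].T,np.stack([u,v],1)
def near(P,c,r,z0,z1): return P[(np.hypot(*(P[:,:2]-c).T)<r)&(P[:,2]>z0)&(P[:,2]<z1)]
def bar(Q):
    (cx,cy),(w,h),a=cv2.minAreaRect(Q[:,:2].astype(np.float32))
    m=Q[:,:2].mean(0);w_,V=np.linalg.eigh(np.cov((Q[:,:2]-m).T))
    return len(Q),np.round([cx,cy,w,h,a],1),m.round(1),"long axis deg",np.degrees(np.arctan2(V[1,1],V[0,1]))%180,"z",np.median(Q[:,2])
def tcp():
    s=state();return s["t"],np.round(s["eef_pos"],1),np.round(s["tcp_rot"],3),np.round(s["joints"],3)
E
python3 - <<'E'
from h import *
p,P,uv=cloud("top")
print("bar",bar(near(P,[538,212],34,40,60)))
Q=near(P,[538,212],40,15,60);print("lid",bar(Q))
Q=near(P,[538,-36],45,120,140);print("rim",bar(Q))
Q=near(P,[538,-36],80,8,200);print(np.histogram(Q[:,2],bins=range(0,160,10)))
Q=near(P,[690,-60],60,100,260);print("other",bar(Q),Q[:,2].max())
E
```

```text
bar (130, array([536.3, 213.4,  16.5,  46.6,  33.7]), array([536.2, 212.5]), 'long axis deg', np.float64(122.90688174525849), 'z', np.float64(48.474118225861616))
lid (447, array([536.8, 212.7,  57.3,  57.8,   0.6]), array([535.7, 210.8]), 'long axis deg', np.float64(81.10702277991113), 'z', np.float64(28.66441202478984))
rim (112, array([535.8, -35.7,  38.5,  38.1,   7.5]), array([535.6, -34.7]), 'long axis deg', np.float64(55.358779293183765), 'z', np.float64(128.9112484704453))
(array([362, 591,   6,  14,  14, 155,   2,   5,  68, 172,  25, 149,  68,
        44,   0]), array([  0,  10,  20,  30,  40,  50,  60,  70,  80,  90, 100, 110, 120,
       130, 140, 150]))
other (552, array([682.5, -55.4,  56.6,  55.5,  42.1]), array([680.2, -53.4]), 'long axis deg', np.float64(73.93591993192277), 'z', np.float64(124.08549636789911)) 150.15962039575936
```

Call:
arm_command(
  rows=[
    [[-0.162,-0.085,0],0],
    [[-0.162,-0.085,0],0],
    [[-0.162,-0.085,0],0],
    [[-0.162,-0.085,0],0],
    [[-0.162,-0.085,0],0],
  ],
  claw=1,
)

```text
t: 1.35
eef_pos: [396.0, 390.9, 214.8]
tcp_rot: [3.141, 0.0, 2.725]
ft_force: [1.0, -0.1, 0.8]
opening: 1.0
grip_force: 0.0
```

Call:
arm_command(
  rows=[
    [[-0.162,-0.085,0],0],
    [[-0.162,-0.085,0],0],
    [[-0.162,-0.085,0],0],
    [[-0.162,-0.085,0],0],
    [[-0.162,-0.085,0],0],
  ],
)

```text
t: 1.85
eef_pos: [538.3, 211.6, 214.8]
tcp_rot: [3.141, 0.0, 2.725]
ft_force: [0.2, 0.5, 0.4]
opening: 1.001
grip_force: 0.0
```

Call:
arm_command(
  rows=[
    [[0,0,0],0.045],
    [[0,0,0],0.045],
    [[0,0,0],0.045],
    [[0,0,0],0.045],
    [[0,0,0],0],
  ],
)

```text
t: 2.35
eef_pos: [537.3, 213.2, 214.7]
tcp_rot: [3.141, -0.0, 2.157]
ft_force: [0.1, -0.9, -0.3]
opening: 1.001
grip_force: 0.0
```

Run:
```python
from h import *
print(tcp())
p,P,uv=cloud("wrist")
cv2.imwrite("pics/w1.png",p[:,:,::-1])
print("bar",bar(near(P,[537,212],34,40,60)))
print("lid",bar(near(P,[537,212],40,15,60)))
for l in["lid_grip","lid"]: print([(np.round(r["position"],1),round(r["confidence"],2)) for r in models.mark_of("wrist",l)])
```

```text
(2.35, array([537.3, 213.2, 214.7]), array([ 3.141, -0.   ,  2.157]), array([ 0.263,  0.424,  1.677,  0.   ,  1.041, -0.323]))
bar (654, array([535.7, 212.6,  14.7,  45.2,  34. ]), array([535.3, 213.2]), 'long axis deg', np.float64(123.93096498534355), 'z', np.float64(48.0133784649027))
lid (2152, array([536.4, 211.9,  57.6,  58.3,  78.2]), array([534.7, 214.2]), 'long axis deg', np.float64(32.674627051294436), 'z', np.float64(27.774923640751496))
[(array([538.2, 210.4,  36.8]), 0.91)]
[(array([ 5.382e+02,  2.165e+02, -3.000e-01]), 0.8)]
```

Call:
arm_command(
  rows=[
    [[0,-0.004,0.14],0],
    [[0,0,0.14],0],
    [[0,0,0.14],0],
    [[0,0,0.14],0],
    [[0,0,0.1],0],
  ],
  claw=1,
)

```text
t: 3.0
eef_pos: [535.9, 212.6, 47.6]
tcp_rot: [-3.14, -0.0, 2.163]
ft_force: [0.8, 0.7, -0.6]
opening: 0.999
grip_force: 0.0
```

Call:
arm_command(
  rows=[
    [[0,0,0.03],0],
    [[0,0,0.03],0],
    [[0,0,0.01],0],
    [[0,0,0.006],0],
    [[0,0,0],0],
  ],
)

```text
t: 3.5
eef_pos: [536.9, 212.8, 31.4]
tcp_rot: [3.14, 0.0, 2.16]
ft_force: [0.1, -0.4, -0.4]
opening: 1.0
grip_force: 0.0
```

Call:
arm_command(
  rows=[
    [[0,0,0],0],
    [[0,0,0],0],
    [[0,0,0],0],
    [[0,0,0],0],
    [[0,0,0],0],
  ],
  claw=0,
)

```text
t: 4.0
eef_pos: [536.5, 212.7, 30.7]
tcp_rot: [3.141, -0.0, 2.159]
ft_force: [-0.3, -0.2, -0.3]
opening: 0.64
grip_force: 0.0
```

Call:
arm_command(
  rows=[
    [[0,0,0],0],
    [[0,0,0],0],
    [[0,0,0],0],
    [[0,0,0],0],
    [[0,0,0],0],
  ],
)

```text
t: 4.5
eef_pos: [536.5, 212.7, 30.6]
tcp_rot: [3.142, -0.0, 2.159]
ft_force: [-0.2, 0.1, 0.4]
opening: 0.218
grip_force: 0.0
```

Call:
arm_command(
  rows=[
    [[0,0,0],0],
    [[0,0,0],0],
    [[0,0,0],0],
    [[0,0,0],0],
    [[0,0,0],0],
  ],
)

```text
t: 5.0
eef_pos: [536.5, 212.7, 30.7]
tcp_rot: [3.141, -0.0, 2.159]
ft_force: [0.8, 0.2, -0.6]
opening: 0.169
grip_force: 30.0
```

Call:
arm_command(
  rows=[
    [[0,0,-0.04],0],
    [[0,0,-0.12],0],
    [[0,0,-0.16],0],
    [[0,0,-0.16],0],
    [[0,0,-0.16],0],
  ],
)

```text
t: 5.5
eef_pos: [536.1, 212.6, 192.9]
tcp_rot: [3.141, -0.0, 2.159]
ft_force: [-0.4, 0.2, -1.4]
opening: 0.165
grip_force: 30.0
```

Run:
```python
from h import *
print(tcp(),state()["opening"],state()["grip_force"],state()["ft_force"])
p,P,uv=cloud("top")
Q=near(P,[536.5,-36],45,120,140);print("rim",bar(Q))
p,P,uv=cloud("side")
cv2.imwrite("pics/s2.png",cv2.resize(p[:,:,::-1],(800,600)))
Q=near(P,[536.5,-36],28,118,140);print("rim side",bar(Q))
for c in ["top","side"]:
  for l in["mouth","canister","thread_start"]: print(c,l,[(np.round(r["position"],1),round(r["confidence"],2)) for r in models.mark_of(c,l)])
```

```text
(5.5, array([536.1, 212.6, 192.9]), array([ 3.141, -0.   ,  2.159]), array([ 0.263,  0.445,  1.706,  0.   ,  0.99 , -0.326])) 0.1646692461701132 29.99861866235733 [-0.37170789  0.17394989 -1.35543824]
rim (113, array([535.5, -36. ,  39.3,  38.9,  24.7]), array([535.4, -34.6]), 'long axis deg', np.float64(72.7965416303065), 'z', np.float64(128.54618943454375))
rim side (211, array([536.2, -35.8,  42.5,  45.5,  30.2]), array([536.3, -39.7]), 'long axis deg', np.float64(83.22781260484118), 'z', np.float64(125.391252967627))
top mouth []
top canister [(array([ 5.334e+02, -3.690e+01, -3.000e-01]), 0.83), (array([672. , 239.9,   7.6]), 0.53)]
top thread_start [(array([534.6, -35.8, 119. ]), 0.78)]
side mouth [(array([537.6, -34.8, 126.7]), 0.61), (array([428.2,  97.7,  13.5]), 0.54)]
side canister [(array([533.2, -34.1,   2.7]), 0.67)]
side thread_start [(array([536.5, -37.5, 115.8]), 0.97)]
```

Call:
arm_command(
  rows=[
    [[-0.102,-0.068,0],0],
    [[-0.102,-0.068,0],0],
    [[-0.102,-0.068,0],0],
    [[-0.102,-0.068,0],0],
    [[-0.102,-0.068,0],0],
  ],
)

```text
t: 6.4
eef_pos: [536.1, 58.3, 189.6]
tcp_rot: [-3.14, -0.001, 2.159]
ft_force: [0.9, 0.5, -1.6]
opening: 0.167
grip_force: 30.0
```

Run:
```python
from h import *
print(tcp())
k=viewer.get_calibration("wrist");T=np.linalg.inv(np.array(k["world_to_cam"]));print("cam",T[:3,3],"look",-T[:3,2])
p,P,uv=cloud("wrist")
cv2.imwrite("pics/w2.png",p[:,:,::-1])
Q=near(P,[535.7,-36],32,121,140);print("rim w",bar(Q) if len(Q)>10 else len(Q))
for l in["mouth","thread_start"]: print(l,[(np.round(r["position"],1),round(r["confidence"],2)) for r in models.mark_of("wrist",l)])
```

```text
(6.4, array([536.1,  58.3, 189.6]), array([-3.140e+00, -1.000e-03,  2.159e+00]), array([-0.014,  0.399,  1.798,  0.   ,  0.946, -0.603]))
cam [495.7402957  117.79001242 359.39387957] look [ 0.14209902 -0.21607277 -0.96598159]
rim w 0
mouth [(array([ 5.369e+02, -3.920e+01,  3.000e-01]), 0.72), (array([ 417.6, -171.9,    8.3]), 0.7)]
thread_start []
```

View pics/w2.png

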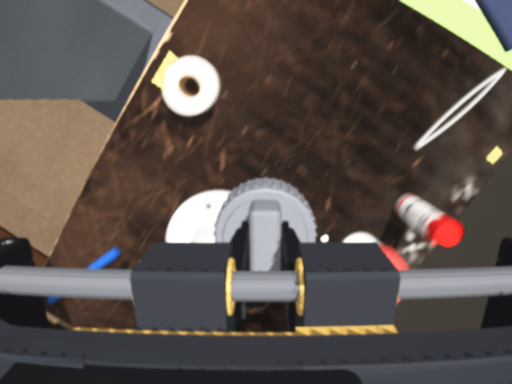

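Call:
arm_command(
  rows=[
    [[0,0,0],0.042],
    [[0,0,0],0.042],
    [[0,0,0],0.042],
    [[0,0,0],0.041],
    [[0,0,0],0],
  ],
)

```text
t: 7.05
eef_pos: [536.4, 60.4, 190.0]
tcp_rot: [-3.14, -0.0, 1.634]
ft_force: [-0.3, -0.1, -0.4]
opening: 0.171
grip_force: 30.0
```

Call:
arm_command(
  rows=[
    [[-0.15,-0.01,0],0],
    [[-0.15,-0.01,0],0],
    [[-0.15,-0.01,0],0],
    [[-0.15,-0.01,0],0],
    [[-0.12,-0.01,0],0],
  ],
)

```text
t: 7.55
eef_pos: [535.5, -122.2, 190.2]
tcp_rot: [-3.141, -0.0, 1.639]
ft_force: [0.5, 0.2, -0.8]
opening: 0.165
grip_force: 30.0
```

Call:
arm_command(
  rows=[
    [[0,0,0],0],
    [[0,0,0],0],
    [[0,0,0],0],
    [[0,0,0],0],
    [[0,0,0],0],
  ],
)

```text
t: 8.05
eef_pos: [535.7, -120.0, 190.7]
tcp_rot: [3.142, -0.0, 1.636]
ft_force: [0.6, -0.1, -0.3]
opening: 0.162
grip_force: 30.0
```

Run:
```python
from h import *
t=tcp();print(t)
p,P,uv=cloud("wrist");cv2.imwrite("pics/w3.png",p[:,:,::-1]);np.savez("w3.npz",P=P,uv=uv)
for r,z0,z1 in[(26,119,140),(24,126,140),(30,80,118),(75,10,40)]:
    Q=near(P,[535.7,-36],r,z0,z1);print("can",z0,z1,bar(Q) if len(Q)>10 else len(Q))
e=t[1]
Q=near(P,e[:2],34,e[2]-12,e[2]+3);print("lid",bar(Q) if len(Q)>10 else len(Q))
for l in["mouth","thread_start","lid_grip","lid"]: print(l,[(np.round(r["position"],1),round(r["confidence"],2)) for r in models.mark_of("wrist",l)])
```

```text
(8.05, array([ 535.7, -120. ,  190.7]), array([ 3.142, -0.   ,  1.636]), array([-0.341,  0.41 ,  1.775,  0.   ,  0.956, -0.407]))
can 119 140 (1089, array([537. , -37. ,  42. ,  39. ,  24.5]), array([535.8, -37.6]), 'long axis deg', np.float64(7.894291976373836), 'z', np.float64(129.3999114557697))
can 126 140 (662, array([535.9, -37.5,  35.6,  35.2,  20.6]), array([535.6, -37.8]), 'long axis deg', np.float64(13.844741130253652), 'z', np.float64(130.32127623591958))
can 80 118 (3235, array([535.8, -37.7,  56.6,  57.3,  54. ]), array([535.7, -37.7]), 'long axis deg', np.float64(66.92171571600751), 'z', np.float64(98.03298249863786))
can 10 40 (1525, array([535.9, -37.6, 112.5, 112.2,  53.9]), array([534.4, -41.1]), 'long axis deg', np.float64(169.63582506437373), 'z', np.float64(10.49944251974648))
lid (3068, array([ 534.3, -107.4,   59.5,   32.8,    3.7]), array([ 534.2, -105.8]), 'long axis deg', np.float64(3.641922377833481), 'z', np.float64(186.75049068832544))
mouth [(array([534.5, -33.2, 130.3]), 0.56)]
thread_start [(array([536. , -35.9, 117.9]), 0.81)]
lid_grip [(array([ 536.6, -122.2,  198.6]), 0.91)]
lid [(array([ 537. , -118.9,  160.6]), 0.87)]
```

View pics/w3.png

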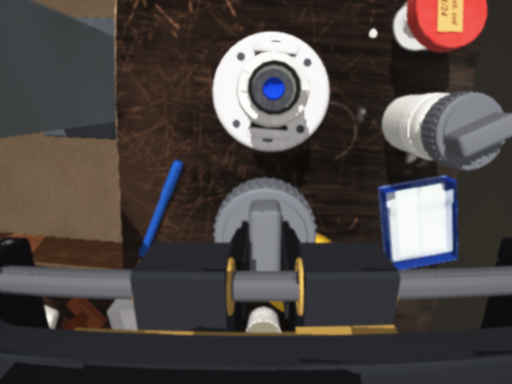

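The wrist view shows the open canister at (272,90) and the held lid at about (265,225), with the bar centred between the fingers. I'll fit a circle to the lid's visible edge to get its offset in the same camera.

Run:
```python
from h import *
from scipy.optimize import least_squares
d=np.load("w3.npz");P=d["P"]
def fit(Q,c0,front,r0):
    # outermost points per angular bin
    q=Q[:,:2]-c0;a=np.degrees(np.arctan2(q[:,1],q[:,0]));r=np.hypot(*q.T);pts=[]
    for b in np.arange(front[0],front[1],5):
        m=(a>=b)&(a<b+5)
        if m.sum()>3: pts.append(Q[m][np.argsort(r[m])[-3:],:2].mean(0))
    pts=np.array(pts)
    f=least_squares(lambda x:np.hypot(*(pts-x[:2]).T)-x[2],[*c0,r0],loss="soft_l1",f_scale=.5)
    return len(pts),f.x.round(2),np.abs(f.fun).max().round(2)
e=np.array([535.7,-120])
print("lid plate",fit(near(P,e,33,183,191),e,(15,165),29))
print("lid outer",fit(near(P,e,33,160,191),e,(15,165),29))
c=np.array([535.8,-37.6])
print("holder",fit(near(P,c,66,6,40),c,(-180,180),60))
print("body",fit(near(P,c,32,85,112),c,(-180,180),29))
print("rim",fit(near(P,c,22,123,132),c,(-180,180),20))
print("bar",bar(near(P,e,34,193,215)))
```

```text
lid plate (30, array([ 535.19, -120.6 ,   28.43]), np.float64(0.24))
lid outer (30, array([ 534.91, -120.1 ,   29.07]), np.float64(0.86))
holder (72, array([536.03, -37.62,  59.31]), np.float64(0.85))
body (72, array([535.78, -38.35,  27.62]), np.float64(10.48))
rim (72, array([535.81, -37.39,  18.65]), np.float64(1.03))
bar (2648, array([ 536.3, -114. ,   29.8,   35.3,   24.3]), array([ 534.6, -111.7]), 'long axis deg', np.float64(93.92190991651981), 'z', np.float64(208.0806335870745))
```

Call:
arm_command(
  rows=[
    [[0.066,0.005,0],0],
    [[0.066,0.005,0],0],
    [[0.066,0.005,0],0],
    [[0.066,0.004,0],0],
    [[0.068,0.004,0],0],
  ],
)

```text
t: 8.8
eef_pos: [535.9, -35.9, 190.7]
tcp_rot: [3.142, -0.0, 1.635]
ft_force: [-0.3, 0.7, 0.3]
opening: 0.164
grip_force: 30.0
```

Call:
arm_command(
  rows=[
    [[0,0,0.04],0],
    [[0,0,0.04],0],
    [[0,0,0.025],0],
    [[0,0,0.015],0],
    [[0,0,0],0],
  ],
)

```text
t: 9.3
eef_pos: [535.8, -38.2, 159.9]
tcp_rot: [-3.14, -0.0, 1.634]
ft_force: [-0.4, -0.2, -1.0]
opening: 0.164
grip_force: 30.0
```

Run:
```python
from h import *
t=tcp();print(t,state()["ft_force"])
e=t[1]
for c in ["top","side"]:
    p,P,uv=cloud(c)
    if c=="side":cv2.imwrite("pics/s3.png",cv2.resize(p[60:300,170:370][:,:,::-1],(500,600)))
    Q=near(P,e[:2],75,5,30);print(c,"holder",bar(Q))
```

```text
(9.3, array([535.8, -38.2, 159.9]), array([-3.14 , -0.   ,  1.634]), array([-0.194,  0.434,  1.836,  0.   ,  0.873, -0.257])) [-0.38035097 -0.22281571 -0.99068641]
top holder (1, array([490.5, -17.5,   0. ,   0. ,   0. ]), array([490.5, -17.5]), 'long axis deg', np.float64(nan), 'z', np.float64(8.914301826384644))
side holder (981, array([535.8, -43.3, 107.3, 118.3,  77.6]), array([531.5, -55.4]), 'long axis deg', np.float64(165.9988827020564), 'z', np.float64(10.890069384899903))h.py:13: RuntimeWarning: Degrees of freedom <= 0 for slice
  m=Q[:,:2].mean(0);w_,V=np.linalg.eigh(np.cov((Q[:,:2]-m).T))
  c *= np.true_divide(1, fact)
  c *= np.true_divide(1, fact)
```

View pics/s3.png

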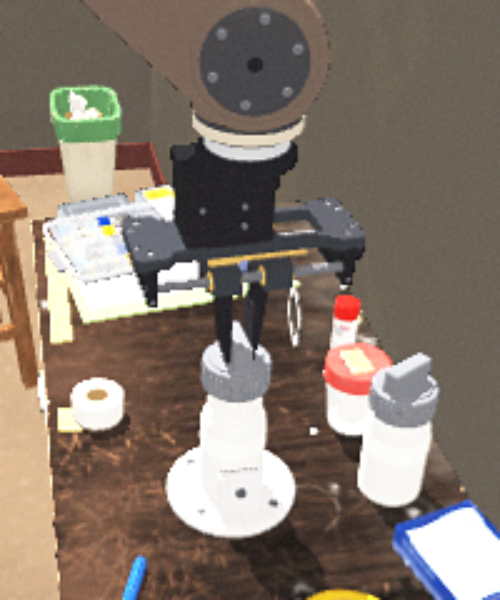

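The side view shows the lid at (236,370) sitting above the neck, with its axis in line with the body and holder at about x=233 (1.2 px/mm). I'll hold still to check the TCP reading.

Call:
arm_command(
  rows=[
    [[0,0,0.004],0],
    [[0,0,0.004],0],
    [[0,0,0],0],
    [[0,0,0],0],
    [[0,0,0],0],
  ],
)

```text
t: 9.9
eef_pos: [536.0, -37.8, 158.7]
tcp_rot: [3.141, -0.0, 1.635]
ft_force: [-0.1, -0.2, -0.6]
opening: 0.167
grip_force: 30.0
```

Call:
arm_command(
  rows=[
    [[0.003,0,0.004],0],
    [[0,0,0.004],0],
    [[0,0,0.004],0],
    [[0,0,0.004],0],
    [[0,0,0],0],
  ],
)

```text
t: 10.4
eef_pos: [535.9, -37.0, 154.4]
tcp_rot: [-3.141, -0.0, 1.635]
ft_force: [0.1, 0.1, -1.2]
opening: 0.165
grip_force: 30.0
```

Call:
arm_command(
  rows=[
    [[0,0,0.004],0],
    [[0,0,0.004],0],
    [[0,0,0.004],0],
    [[0,0,0.004],0],
    [[0,0,0.004],0],
  ],
)

```text
t: 10.9
eef_pos: [536.0, -37.0, 149.5]
tcp_rot: [3.142, -0.0, 1.635]
ft_force: [0.1, 0.4, 0.1]
opening: 0.167
grip_force: 30.0
```

Call:
arm_command(
  rows=[
    [[0,0,0.004],0],
    [[0,0,0.003],0],
    [[0,0,0.002],0],
    [[0,0,0],0],
    [[0,0,0],0],
  ],
)

```text
t: 11.4
eef_pos: [536.0, -37.0, 147.4]
tcp_rot: [3.141, -0.0, 1.635]
ft_force: [0.2, -0.3, -1.2]
opening: 0.166
grip_force: 30.0
```

```bash
python3 -c "
from h import *
s=state();print(tcp(),s['ft_force'],s['moment'])"
```

```text
(11.4, array([536. , -37. , 147.4]), array([ 3.141, -0.   ,  1.635]), array([-0.192,  0.45 ,  1.849,  0.   ,  0.842, -0.256])) [ 0.23985273 -0.25421725 -1.20129494] [-0.11571928  0.09372929 -0.0063006 ]
```

Call:
arm_command(
  rows=[
    [[0,0,0.003],0],
    [[0,0,0.002],0],
    [[0,0,0.002],0],
    [[0,0,0],0],
    [[0,0,0],0],
  ],
)

```text
t: 11.9
eef_pos: [535.9, -37.0, 145.6]
tcp_rot: [-3.142, -0.0, 1.635]
ft_force: [0.1, -0.4, -0.6]
opening: 0.168
grip_force: 30.0
```

Call:
arm_command(
  rows=[
    [[0,0,0.003],0],
    [[0,0,0.002],0],
    [[0,0,0.002],0],
    [[0,0,0],0],
    [[0,0,0],0],
  ],
)

```text
t: 12.4
eef_pos: [536.1, -37.1, 144.5]
tcp_rot: [3.141, 0.0, 1.635]
ft_force: [-1.6, -0.2, 6.4]
opening: 0.167
grip_force: 30.0
```

Call:
arm_command(
  rows=[
    [[0,0,-0.0006],-0.011],
    [[0,0,-0.0006],-0.011],
    [[0,0,-0.0006],-0.011],
    [[0,0,-0.0006],-0.011],
    [[0,0,-0.0006],-0.011],
  ],
)

```text
t: 12.9
eef_pos: [536.2, -36.7, 145.1]
tcp_rot: [3.141, -0.0, 1.809]
ft_force: [-0.2, 2.9, 5.2]
opening: 0.168
grip_force: 30.0
```

```bash
python3 -c "
from h import *
s=state();print(tcp(),s['ft_force'],s['moment'])"
```

```text
(12.9, array([536.2, -36.7, 145.1]), array([ 3.141, -0.   ,  1.809]), array([-1.920e-01,  4.530e-01,  1.852e+00,  1.000e-03,  8.360e-01,
       -4.300e-01])) [-0.21255323  2.89084553  5.23644234] [ 0.57019307  0.21753555 -0.14114337]
```

Call:
arm_command(
  rows=[
    [[0,0,-0.0007],-0.011],
    [[0,0,-0.0007],-0.011],
    [[0,0,-0.0007],-0.011],
    [[0,0,-0.0007],-0.011],
    [[0,0,-0.0007],-0.011],
  ],
)

```text
t: 13.4
eef_pos: [536.2, -36.7, 146.0]
tcp_rot: [3.141, -0.0, 1.981]
ft_force: [-0.0, 3.1, 4.6]
opening: 0.171
grip_force: 30.0
```

Call:
arm_command(
  rows=[
    [[0,0,-0.0007],-0.011],
    [[0,0,-0.0007],-0.011],
    [[0,0,-0.0007],-0.011],
    [[0,0,-0.0007],-0.011],
    [[0,0,-0.0007],-0.011],
  ],
)

```text
t: 13.9
eef_pos: [536.1, -36.7, 146.8]
tcp_rot: [3.141, -0.0, 2.154]
ft_force: [-0.6, 2.3, 3.8]
opening: 0.166
grip_force: 30.0
```

Call:
arm_command(
  rows=[
    [[0.001,0.0006,-0.0005],-0.011],
    [[0,0,-0.0005],-0.011],
    [[0,0,-0.0005],-0.011],
    [[0,0,-0.0005],-0.011],
    [[0,0,-0.0005],-0.011],
  ],
)

```text
t: 14.4
eef_pos: [536.2, -36.5, 147.5]
tcp_rot: [3.141, 0.0, 2.327]
ft_force: [-1.1, 2.8, 4.6]
opening: 0.168
grip_force: 30.0
```

```bash
python3 -c "
from h import *
s=state();print(tcp(),s['ft_force'],s['moment'])"
```

```text
(14.4, array([536.2, -36.5, 147.5]), array([3.141, 0.   , 2.327]), array([-1.910e-01,  4.500e-01,  1.849e+00,  1.000e-03,  8.410e-01,
       -9.480e-01])) [-1.10866459  2.83013418  4.61574958] [ 0.4169477   0.16086542 -0.08749818]
```

Call:
arm_command(
  rows=[
    [[0,0,-0.0003],-0.011],
    [[0,0,-0.0003],-0.011],
    [[0,0,0],-0.011],
    [[0,0,0],-0.011],
    [[0,0,0],-0.011],
  ],
)

```text
t: 14.9
eef_pos: [536.7, -36.9, 147.8]
tcp_rot: [3.141, 0.002, 2.5]
ft_force: [1.4, -1.1, 2.7]
opening: 0.171
grip_force: 30.0
```

Call:
arm_command(
  rows=[
    [[0,0,0],-0.008],
    [[0,0,0],-0.008],
    [[0,0,0],-0.008],
    [[0,0,0.001],0],
    [[0,0,0.001],0],
  ],
)

```text
t: 15.4
eef_pos: [535.9, -36.7, 146.5]
tcp_rot: [-3.142, -0.0, 2.574]
ft_force: [-0.1, -0.7, -2.3]
opening: 0.166
grip_force: 30.0
```

```bash
python3 -c "
from h import *
s=state();print(tcp(),s['ft_force'],s['moment'])"
```

```text
(15.4, array([535.9, -36.7, 146.5]), array([-3.142, -0.   ,  2.574]), array([-0.191,  0.451,  1.85 ,  0.   ,  0.84 , -1.194])) [-0.10065984 -0.71342171 -2.27178744] [-0.04805215 -0.00658324  0.01441362]
```

Call:
arm_command(
  rows=[
    [[0,0,0.001],-0.01],
    [[0,0,0.003],-0.009],
    [[0,0,0.003],0],
    [[0,0,0.003],0],
    [[0,0,0],0],
  ],
)

```text
t: 15.9
eef_pos: [535.9, -36.7, 144.0]
tcp_rot: [3.142, -0.0, 2.633]
ft_force: [0.3, -0.8, -1.3]
opening: 0.168
grip_force: 30.0
```

Call:
arm_command(
  rows=[
    [[0,0,0.003],0],
    [[0,0,0.003],0],
    [[0,0,0.003],0],
    [[0,0,0.003],0],
    [[0,0,0],0],
  ],
)

```text
t: 16.4
eef_pos: [535.9, -36.7, 141.0]
tcp_rot: [3.142, -0.0, 2.634]
ft_force: [-0.5, -0.4, -0.2]
opening: 0.168
grip_force: 30.0
```

```bash
python3 -c "
from h import *
s=state();print(tcp(),s['ft_force'],s['moment'])"
```

```text
(16.4, array([535.9, -36.7, 141. ]), array([ 3.142, -0.   ,  2.634]), array([-0.191,  0.459,  1.856,  0.   ,  0.827, -1.254])) [-0.48201878 -0.44798169 -0.24303908] [-0.02458257 -0.0028795  -0.0133267 ]
```

Call:
arm_command(
  rows=[
    [[0,0,0.003],0],
    [[0,0,0.002],0],
    [[0,0,0.002],0],
    [[0,0,0.001],0],
    [[0,0,0],0],
  ],
)

```text
t: 16.9
eef_pos: [535.9, -36.7, 139.1]
tcp_rot: [3.142, -0.0, 2.634]
ft_force: [0.5, 0.0, -0.9]
opening: 0.168
grip_force: 30.0
```

Call:
arm_command(
  rows=[
    [[0,0,0.001],0],
    [[0,0,0.001],0],
    [[0,0,0.001],0],
    [[0,0,0.001],0],
    [[0,0,0],0],
  ],
)

```text
t: 17.4
eef_pos: [536.0, -36.7, 138.2]
tcp_rot: [3.141, 0.0, 2.634]
ft_force: [-0.4, -0.2, 0.5]
opening: 0.169
grip_force: 30.0
```

Call:
arm_command(
  rows=[
    [[0,0,0],0.011],
    [[0,0,0],0.011],
    [[0,0,0.0005],0.011],
    [[0,0,0.0005],0.011],
    [[0,0,0.0005],0.011],
  ],
)

```text
t: 17.9
eef_pos: [536.1, -36.8, 137.9]
tcp_rot: [3.141, 0.0, 2.46]
ft_force: [-0.9, -0.1, 2.4]
opening: 0.167
grip_force: 30.0
```

```bash
python3 -c "
from h import *
s=state();print(tcp(),s['ft_force'],s['moment'])"
```

```text
(17.9, array([536.1, -36.8, 137.9]), array([3.141, 0.   , 2.46 ]), array([-0.191,  0.463,  1.859,  0.   ,  0.82 , -1.08 ])) [-0.87080234 -0.14244557  2.37211069] [-0.03921877  0.07342567  0.05343289]
```

Call:
arm_command(
  rows=[
    [[0,0,0.0004],0.011],
    [[0,0,0.0004],0.011],
    [[0,0,0.0004],0.011],
    [[0,0,0.0004],0.011],
    [[0,0,0.0004],0.011],
  ],
)

```text
t: 18.4
eef_pos: [536.2, -36.8, 137.6]
tcp_rot: [3.141, 0.001, 2.287]
ft_force: [0.4, 0.2, 3.4]
opening: 0.167
grip_force: 30.0
```

```bash
python3 -c "
from h import *
s=state();print(tcp(),s['ft_force'],s['moment'])"
```

```text
(18.4, array([536.2, -36.8, 137.6]), array([3.141e+00, 1.000e-03, 2.287e+00]), array([-0.191,  0.464,  1.859,  0.   ,  0.818, -0.907])) [0.39644603 0.23651894 3.41897207] [-0.023725    0.06123793  0.02909993]
```

Call:
arm_command(
  rows=[
    [[0,0,0.0005],0.011],
    [[0,0,0.0005],0.011],
    [[0,0,0.0005],0.011],
    [[0,0,0.0005],0.011],
    [[0,0,0.0005],0.011],
  ],
)

```text
t: 18.9
eef_pos: [536.3, -36.8, 137.1]
tcp_rot: [3.141, 0.001, 2.114]
ft_force: [-0.4, -0.6, 4.7]
opening: 0.165
grip_force: 30.0
```

```bash
python3 -c "
from h import *
s=state();print(tcp(),s['ft_force'],s['moment'])"
```

```text
(18.9, array([536.3, -36.8, 137.1]), array([3.141e+00, 1.000e-03, 2.114e+00]), array([-0.191,  0.464,  1.859,  0.   ,  0.817, -0.735])) [-0.42608215 -0.59371098  4.71614939] [-0.06071958  0.1132193   0.03743834]
```

Call:
arm_command(
  rows=[
    [[0,0,0.0006],0.011],
    [[0,0,0.0006],0.011],
    [[0,0,0.0006],0.011],
    [[0,0,0.0006],0.011],
    [[0,0,0.0006],0.011],
  ],
)

```text
t: 19.4
eef_pos: [536.4, -36.8, 136.5]
tcp_rot: [3.14, 0.001, 1.941]
ft_force: [-1.0, -0.2, 6.2]
opening: 0.165
grip_force: 30.0
```

```bash
python3 -c "
from h import *
s=state();print(tcp(),s['ft_force'],s['moment'])"
```

```text
(19.4, array([536.4, -36.8, 136.5]), array([3.140e+00, 1.000e-03, 1.941e+00]), array([-0.191,  0.465,  1.86 ,  0.   ,  0.815, -0.562])) [-0.9799035  -0.21406276  6.20252125] [-0.07321138  0.12770523  0.06743057]
```

Call:
arm_command(
  rows=[
    [[0,0,0.0005],0.011],
    [[0,0,0.0005],0.011],
    [[0,0,0.0005],0.011],
    [[0,0,0.0003],0.006],
    [[0,0,0],0],
  ],
)

```text
t: 19.9
eef_pos: [536.5, -36.8, 136.2]
tcp_rot: [3.14, 0.001, 1.819]
ft_force: [0.2, -1.2, 7.2]
opening: 0.167
grip_force: 30.0
```

```bash
python3 -c "
from h import *
s=state();print(tcp(),s['ft_force'],s['moment'])"
```

```text
(19.9, array([536.5, -36.8, 136.2]), array([3.140e+00, 1.000e-03, 1.819e+00]), array([-0.191,  0.466,  1.86 ,  0.   ,  0.814, -0.44 ])) [ 0.18489038 -1.15905897  7.17727112] [-0.08778216  0.15151941  0.05650785]
```

Call:
arm_command(
  rows=[
    [[0,0,0.0005],0.011],
    [[0,0,0.0004],0.011],
    [[0,0,0.0003],0.006],
    [[0,0,0],0],
    [[0,0,0],0],
  ],
)

```text
t: 20.4
eef_pos: [536.6, -36.9, 136.0]
tcp_rot: [3.14, 0.001, 1.732]
ft_force: [-0.2, -0.1, 8.0]
opening: 0.167
grip_force: 30.0
```

```bash
python3 -c "
from h import *
s=state();print(tcp(),s['ft_force'],s['moment'])"
```

```text
(20.4, array([536.6, -36.9, 136. ]), array([3.140e+00, 1.000e-03, 1.732e+00]), array([-0.191,  0.466,  1.86 ,  0.   ,  0.813, -0.353])) [-0.17234948 -0.09899129  7.99387542] [-0.0964539   0.2005594   0.04945571]
```

Call:
arm_command(
  rows=[
    [[0,0,0.0003],0.011],
    [[0,0,0.0003],0.011],
    [[0,0,0],0.006],
    [[0,0,0],0],
    [[0,0,0],0],
  ],
)

```text
t: 20.9
eef_pos: [536.6, -36.9, 135.9]
tcp_rot: [3.14, 0.001, 1.644]
ft_force: [-1.1, -0.3, 9.0]
opening: 0.165
grip_force: 30.0
```

```bash
python3 -c "
from h import *
s=state();print(tcp(),s['ft_force'],s['moment'])"
```

```text
(20.9, array([536.6, -36.9, 135.9]), array([3.140e+00, 1.000e-03, 1.644e+00]), array([-0.191,  0.466,  1.86 ,  0.   ,  0.813, -0.265])) [-1.07430016 -0.30458979  8.95047642] [-0.04175276  0.18593323  0.05679543]
```

Call:
arm_command(
  rows=[
    [[0,0,0],0.011],
    [[0,0,0],0.011],
    [[0,0,0],0.006],
    [[0,0,0],0],
    [[0,0,0],0],
  ],
)

```text
t: 21.4
eef_pos: [536.6, -36.8, 135.9]
tcp_rot: [3.14, 0.0, 1.556]
ft_force: [-0.5, 0.3, 8.1]
opening: 0.166
grip_force: 30.0
```

```bash
python3 -c "
from h import *
s=state();print(tcp(),s['ft_force'],s['moment'])"
```

```text
(21.4, array([536.6, -36.8, 135.9]), array([3.14 , 0.   , 1.556]), array([-0.191,  0.466,  1.86 ,  0.   ,  0.813, -0.177])) [-0.46838078  0.29243704  8.11556351] [-0.01616223  0.15088723  0.09172843]
```

Call:
arm_command(
  rows=[
    [[0,0,0],0.011],
    [[0,0,0],0.009],
    [[0,0,0],0],
    [[0,0,0],0],
    [[0,0,0],0],
  ],
)

```text
t: 21.9
eef_pos: [536.5, -36.6, 135.8]
tcp_rot: [3.14, -0.0, 1.494]
ft_force: [-1.6, 2.4, 7.7]
opening: 0.167
grip_force: 30.0
```

```bash
python3 -c "
from h import *
s=state();print(tcp(),s['ft_force'],s['moment'])"
```

```text
(21.9, array([536.5, -36.6, 135.8]), array([ 3.14 , -0.   ,  1.494]), array([-0.191,  0.466,  1.861,  0.   ,  0.813, -0.114])) [-1.57212766  2.43308892  7.72139388] [0.31111969 0.24256338 0.25857632]
```

Call:
arm_command(
  rows=[
    [[0,0,0],0.01],
    [[0,0,0],0.005],
    [[0,0,0],0],
    [[0,0,0],0],
    [[0,0,0],0],
  ],
)

```text
t: 22.4
eef_pos: [536.4, -36.5, 135.8]
tcp_rot: [3.14, -0.0, 1.447]
ft_force: [-0.9, 3.1, 8.2]
opening: 0.166
grip_force: 30.1
```

```bash
python3 -c "
from h import *
s=state();print(tcp(),s['ft_force'],s['moment'])"
```

```text
(22.4, array([536.4, -36.5, 135.8]), array([ 3.14 , -0.   ,  1.447]), array([-0.191,  0.466,  1.861,  0.   ,  0.813, -0.067])) [-0.92163513  3.14574531  8.17480713] [0.48537032 0.32169737 0.35170827]
```

Call:
arm_command(
  rows=[
    [[0,0,0],0.01],
    [[0,0,0],0.005],
    [[0,0,0],0],
    [[0,0,0],0],
    [[0,0,0],0],
  ],
)

```text
t: 22.9
eef_pos: [536.4, -36.5, 135.8]
tcp_rot: [3.14, -0.0, 1.4]
ft_force: [-1.3, 1.8, 9.2]
opening: 0.167
grip_force: 30.2
```

```bash
python3 -c "
from h import *
s=state();print(tcp(),s['ft_force'],s['moment'])"
```

```text
(22.9, array([536.4, -36.5, 135.8]), array([ 3.14, -0.  ,  1.4 ]), array([-0.191,  0.466,  1.861,  0.   ,  0.814, -0.021])) [-1.3396296   1.76907999  9.17059781] [0.52855261 0.27603579 0.56116543]
```

Call:
arm_command(
  rows=[
    [[0,0,0],-0.006],
    [[0,0,0],-0.006],
    [[0,0,0],-0.006],
    [[0,0,0],0],
    [[0,0,0],0],
  ],
)

```text
t: 23.4
eef_pos: [536.4, -36.5, 135.8]
tcp_rot: [3.14, -0.0, 1.456]
ft_force: [-1.3, 3.2, 9.5]
opening: 0.168
grip_force: 30.0
```

```bash
python3 -c "
from h import *
s=state();print(tcp(),s['ft_force'],s['moment'])"
```

```text
(23.4, array([536.4, -36.5, 135.8]), array([ 3.14 , -0.   ,  1.456]), array([-0.191,  0.466,  1.861,  0.   ,  0.814, -0.077])) [-1.32644614  3.16190401  9.5150608 ] [0.48646774 0.26134848 0.33452411]
```

Call:
arm_command(
  rows=[
    [[0,0,0],-0.006],
    [[0,0,0],-0.006],
    [[0,0,-0.001],-0.004],
    [[0,0,-0.001],0],
    [[0,0,0],0],
  ],
)

```text
t: 23.9
eef_pos: [536.4, -36.5, 135.9]
tcp_rot: [3.14, -0.0, 1.506]
ft_force: [0.7, 3.8, 6.0]
opening: 0.165
grip_force: 30.0
```

```bash
python3 -c "
from h import *
s=state();print(tcp(),s['ft_force'],s['moment'])"
```

```text
(23.9, array([536.4, -36.5, 135.9]), array([ 3.14 , -0.   ,  1.506]), array([-1.91e-01,  4.66e-01,  1.86e+00,  1.00e-03,  8.14e-01, -1.26e-01])) [0.71164721 3.84240272 5.97785223] [ 0.65980286 -0.0971621   0.14011652]
```

Call:
arm_command(
  rows=[
    [[0,0,0],0],
    [[0,0,0],0],
    [[0,0,0],0],
    [[0,0,0],0],
    [[0,0,0],0],
  ],
  claw=0.6,
)

```text
t: 24.4
eef_pos: [535.9, -36.8, 135.4]
tcp_rot: [-3.141, -0.0, 1.506]
ft_force: [-0.8, 0.3, 0.4]
opening: 0.531
grip_force: 0.0
```

Call:
arm_command(
  rows=[
    [[0,0,-0.02],0],
    [[0,0,-0.06],0],
    [[0,0,-0.12],0],
    [[0,0,-0.12],0],
    [[0,0,-0.12],0],
  ],
)

```text
t: 24.9
eef_pos: [535.8, -36.7, 247.0]
tcp_rot: [3.142, -0.0, 1.506]
ft_force: [0.5, -0.2, -0.1]
opening: 0.601
grip_force: 0.0
```

Call:
arm_command(
  rows=[
    [[-0.15,0,0],0],
    [[-0.15,0,0],0],
    [[-0.15,0,0],0],
    [[0,0,0],0],
    [[0,0,0],0],
  ],
)

```text
t: 25.4
eef_pos: [528.4, -149.5, 245.7]
tcp_rot: [-3.142, -0.0, 1.504]
ft_force: [-0.3, 0.5, 0.6]
opening: 0.597
grip_force: 0.0
```

Run:
```python
from h import *
t=tcp();print(t)
p,P,uv=cloud("wrist");cv2.imwrite("pics/w4.png",p[:,:,::-1])
c=[536,-37]
print("bar",bar(near(P,c,28,150,175)));print("lid",bar(near(P,c,34,120,175)))
p,P,uv=cloud("top");print("bar",bar(near(P,c,28,150,175)))
Q=near(P,c,32,130,149);print("plate z top",np.median(Q[:,2]))
p,P,uv=cloud("side");cv2.imwrite("pics/s4.png",cv2.resize(p[150:290,190:360][:,:,::-1],(680,560)))
for l in["lid_grip","label_roll_mid","forceps_mid","marker_mid"]:
  print(l,[(np.round(r["position"]),round(r["confidence"],2)) for r in models.mark_of("top",l)+models.mark_of("side",l)])
```

```text
(25.4, array([ 528.4, -149.5,  245.7]), array([-3.142, -0.   ,  1.504]), array([-0.396,  0.351,  1.706,  0.   ,  1.085, -0.33 ]))
bar (1344, array([535.9, -36.8,  45.9,  16.3,  88.5]), array([536., -37.]), 'long axis deg', np.float64(88.0276740717299), 'z', np.float64(153.4953678854242))
lid (4158, array([536.2, -37.1,  59.4,  57.5,   5.5]), array([536. , -38.1]), 'long axis deg', np.float64(172.83644170475267), 'z', np.float64(133.32285155669044))
bar (159, array([ 5.351e+02, -3.630e+01,  1.490e+01,  4.640e+01,  5.000e-01]), array([535.5, -37.1]), 'long axis deg', np.float64(89.20736608970122), 'z', np.float64(154.1036086745579))
plate z top 133.21494745346274
lid_grip [(array([537., -36., 142.]), 0.77)]
label_roll_mid [(array([423., 100.,  16.]), 0.74), (array([429.,  97.,  17.]), 0.9)]
forceps_mid [(array([672., 238.,   8.]), 0.56), (array([674., 243.,   7.]), 0.5)]
marker_mid [(array([ 419., -171.,    4.]), 0.85)]
```

View pics/s4.png

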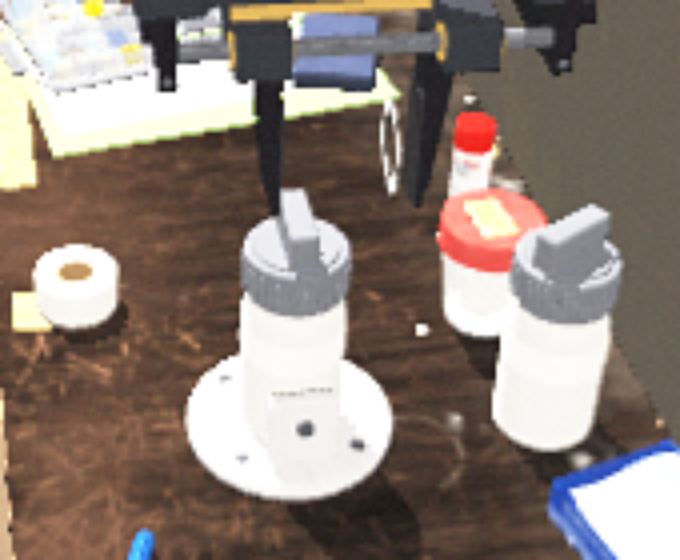

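The side view shows the lid sitting level on the canister at about (297,265), clear of the gripper. Its bar top is at about 154 mm, which is the closed height.

```bash
python3 -c "
from cell import env
print(env.job_done())"
```

```text
the job is handed in; nothing more can be done
None
```

The lid is on and screwed clockwise to its stop: torque peaked at about 0.56 N m, vertical force stayed under 10 N, and the bar top sits at about 154 mm, the closed height. I let go of it, the label roll, forceps and marker are where they were, and the job was handed in at about 26 s; no verdict came back.

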